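Set a reed sounding on the accordion test stand

ROBOT

A 6-joint arm with a two-finger parallel gripper is mounted at the origin on the work surface. World frame = base frame: x ahead of the robot, y to its left, z up, the work surface at z = 0. Lengths are in m, angles in rad, forces in N, time in s.
With the tool pointing down it reaches from about 0.275 to 0.725 m from the base axis. Payload 5.6 kg.
Tool frame: the origin (TCP) lies at the very end of the fingers, on their centre line; the grasp point (between the pads) lies 19 mm behind it (r.hold_point_z is the distance from the TCP to the grasp point, in m); z points along the fingers, y is the line along which they close (so a half turn about z gives the same grasp; the last joint's range is limited). The gripper opens to 85 mm and grips with 20 to 120 N. Pads are 22 mm wide; open, the fingers measure 114 mm over their backs; the gripper's body (76 mm by 85 mm) begins 54 mm behind the grasp point. The pads swing forward as they close: fully open they stand 13 mm farther back than shut.
Start: joints at [1.581, 0.255, 0.108, 0, -1.424, -0.285], TCP at [0.149, 0.529, 0.231] pointing down, gripper open.
Joint ranges: [-2.95, 2.95], [-1.21, 1.97], [-1.09, 1.5], [-2.87, 1.71], [-2.94, -0.07], [-3.05, 3.05]. Speed limits (rad/s): [2.57, 2.57, 3.14, 3.14, 3.14, 3.14].

INTERFACE

Orientations are given as a unit quaternion [x, y, z, w].
In Python, from station import r, optics, ticket gives the robot as it stands.
- The arm moves only by the tool servo_tool, never from a script. Its argument "series" is one flat list of numbers, 6 for each row, row after row: the shift along the world's x, y, z in mm, then the turn, a rotation vector about the world's x, y, z in degrees. In form: [x, y, z, ax, ay, az, x, y, z, ax, ay, az, ...]. A call has 1 to 12 rows; each row is the pose to reach, as a shift and turn from the pose commanded when the call began; what a row does not reach only later rows make up. A row lasts 1/12 s, in which the tool goes at most 41.7 mm and 7.16 degrees, less where a joint would pass 70% of its speed; a pose out of reach is approached as far as the arm can. A call with a gripper value outside its range is refused whole. "claw" is the closure, from 0 (fully open) to 1 (shut), set as the call begins (left out, the last holds). The fingers move at their own pace and stop on an object; "newtons" is the grip in N (left out, the last holds). Time passes only in rows, so rows that repeat a pose let the fingers close. It gives the time, the measured TCP pose, the force, the opening and the grip force at its end, in the units of the state.
- r.get_obs(): the state, without advancing time (a new reading comes with each control period).
- optics.read_camera(name): name is "side" or "top" or "wrist"; returns a dict with "frame" (384x512x3 uint8, red, green, blue), "fx", "fy", "cx", "cy" (pixels), "rvec" (rotation vector, rad) and "tvec" (3), from world to camera coordinates, as OpenCV has them. Camera axes: x right, y down, z forward; pixel columns grow to the right and rows downward; lengths in m; the calibration is good to about 2 mm. The wrist camera is an equidistant fisheye: a pixel r from the principal point sees the ray r / f radians off the axis. A picture is of the moment at which its call begins. There is no depth.
- ticket.sign_off(): hands the job in; it is judged then, once.
Trained networks look in the newest picture that a camera, given by its name, has taken for a name from the list of things; names that differ only in an ending like _2 or _b are one class to them, and where a whole thing is asked for, a point or a joint stands for the part that bears it (a point fixed in the world has none). Each returns a list of dicts, best first, with "p" (0 to 1); they miss things now and then, are a little off and sometimes report something else, mostly with a low value. They report only what shows in the picture. A call takes as long as a camera call. They do not tell look-alikes from the thing itself.
- optics.cut_out(query, camera): "mask" (384x512 bool, what is visible of it) and "pixel" ([column, row] in pixels, amid what is visible of it).
- optics.tip_of(query, camera): "pixel" ([column, row] in pixels: a listed point, or the origin of a listed thing).
The state is a dict: "t": time; "joints": joint angles; "qd": joint speeds; "effort": joint torques, N m; "eef_pos": TCP position; "orientation": TCP orientation; "contact_force": force on the tool from outside, world axes, zero at the start; "wrist_torque": the same for the moment, N m; "grip_width": finger opening in m; "finger_force": force on a finger pad.
Only numpy, scipy, OpenCV 4.12 (cv2) and the standard library are available. Lean on these libraries where they do the work, as an engineer would, in place of code of your own. Each camera call takes 0.05 s, during which the arm holds its last target. There are 200 camera calls.

TASK

Set one reed sounding on the test stand so it can be tuned: first push down the raised end of the blower's rocker switch until it is fully tipped over, then push the long bar tab of the register block fully home, and last press the front of the shortest of the three hinged keys on the wind chest down to its stop with the fingertips and finish there, still holding it down. Only push, do not pick up or shift the register block, press no other tab or key, and leave all the loose parts lying where they are.

Things in the scene. Friction and masses are not known exactly. Their poses are not given: they have to be found in the camera images.
- switchbox: grey switch box of the blower, fixed to the counter, 110 (x) x 75 (y) x 50 mm high, with the rocker on top; origin at the centre of its underside. It may stand left or right and be turned any way.
- rocker (a joint): rad; black V-shaped rocker on the switch box: two wings 38 long, 32 wide, 6 thick, hinged in the middle 60 mm above the counter. 0 to 0.05: off, the wing towards the box's +x slopes up 0.4 rad (outer end 15 mm above the pivot), the other lies level. 0.40: fully tipped, the +x wing level. Stays where left; friction about 1.5 N at the wing.
- rocker_press (a point): point on top of the raised wing, 26 mm from the pivot, where to push down; moves with the rocker, from 73 mm above the counter when off down to 63 mm when fully on
- register: loose dark wood register block on rubber feet, 56 (x) x 164 (y) x 45 mm high, 0.7 to 0.95 kg; three ivory tabs in a row on top along its y: long bar at +50 mm, square at -9 mm, round at -61 mm; origin at the centre of its underside. May stand left or right, turned any way. To be pushed from above only, not shifted or lifted.
- bar_tab (a joint): m; the long bar tab (16 across x 46 along the row), 0 = out, 0.007 = fully home; moves straight down, friction 2.5 N, stays where it is left
- bar_tab_top (a point): centre of the bar tab's top, 66.5 mm above the counter when out and 59.5 mm when home
- square_tab (a joint): m; the square tab, 20 x 20 mm, same travel; leave it out
- round_tab (a joint): m; the round tab, 20 mm diameter, same travel; leave it out
- chest: wooden wind chest fixed to the counter, 166 (x) x 186 (y) x 50 mm high, carrying three key stands side by side 56 mm apart along its y; origin at the centre of its underside. The stands (136 x 26 mm foot, 12 mm thick) come in any order.
- long_key_press (a point): the long key of the three: ivory celluloid key 110 long, 20 wide, 8 thick, hinged 10 mm from its rear (+x) end in brass cheeks, its free front end pointing to -x of the chest. The point: press point on its top face, on the centre line, 14 mm behind the front edge, 91 mm above the counter at rest. Its x runs from front to rear.
- long_key (a joint): rad; hinge of the long key, 0 = at rest (up), 0.093 = down on its stop, where the press point is 8 mm lower; sprung back, about 1 N to start and 3 N at the stop when pushed at the press point
- middle_key_press (a point): the middle-length key of the three: ivory celluloid key 85 long, 20 wide, 8 thick, hinged 10 mm from its rear (+x) end in brass cheeks, its free front end pointing to -x of the chest. The point: press point on its top face, on the centre line, 14 mm behind the front edge, 91 mm above the counter at rest. Its x runs from front to rear.
- middle_key (a joint): rad; hinge of the middle key, 0 = at rest (up), 0.131 = down on its stop, where the press point is 8 mm lower; sprung back, about 1 N to start and 3 N at the stop when pushed at the press point
- short_key_press (a point): the short key of the three: ivory celluloid key 60 long, 20 wide, 8 thick, hinged 10 mm from its rear (+x) end in brass cheeks, its free front end pointing to -x of the chest. The point: press point on its top face, on the centre line, 14 mm behind the front edge, 91 mm above the counter at rest. Its x runs from front to rear.
- short_key (a joint): rad; hinge of the short key, 0 = at rest (up), 0.222 = down on its stop, where the press point is 8 mm lower; sprung back, about 1 N to start and 3 N at the stop when pushed at the press point
- lamp_base: bakelite twist-socket lamp base, stepped dark brown round body 52 wide, 50 high, standing loose; origin at the centre of its underside (mm). A loose thing: leave it where it is.
- collar: its loose bakelite bulb collar, a ring 42 outside, 14 high; origin at the centre of its underside (mm). A loose thing: leave it where it is.
- amber_key_a: loose amber celluloid key strip 85 x 19 x 8, lying flat; origin at the centre of its underside (mm). A loose thing: leave it where it is.
- amber_key_b: second loose amber celluloid key strip, the same size (mm). A loose thing: leave it where it is.
- sleeve: loose brass bass-button sleeve, upright tube 20 outside, 28 high; origin at the centre of its underside (mm). A loose thing: leave it where it is.
- grille: loose chromed treble grille, flat slotted plate 70 x 160 x 5; origin at the centre of its underside (mm). A loose thing: leave it where it is.
- rod_block: steel rod-straightening block with two grooves across its top, 60 x 100 x 36, loose; origin at the centre of its underside (mm). A loose thing: leave it where it is.
Mind the look-alikes: they are no part of the job. What is shaped like the register but green or purple is not meant.

How it is judged:
On the way, in this order (a step that is already met when the one before it is completed fails the run):
1. the rocker is fully tipped to on (value of joint rocker above 0.34 rad), for 0.1 s.
2. the bar tab is fully home (value of joint bar_tab above 0.0055 m), for 0.1 s.
3. the fingers hold the short key down on its stop (value of joint short_key above 0.185 rad and contact force between the fingers and short_key above 0.5 N), for 0.2 s.
At the end, for the whole second after the job is handed in: Rocker over 0.34 of 0.40 rad; bar tab over 5.5 of 7 mm; short key held by the fingers over 0.185 of 0.222 rad with over 0.5 N; other tabs under 3 mm, other keys under 40 percent down; register block and loose parts within 20 mm of where they were (all of step 3 and value of joint rocker above 0.34 rad and value of joint bar_tab above 0.0055 m and value of joint each of square_tab, round_tab below 0.003 m and value of joint long_key below 0.037 rad and value of joint middle_key below 0.052 rad and distance of each of register, lamp_base, collar, amber_key_a, amber_key_b, sleeve, grille, rod_block from where it was at the start of the episode below 0.02 m); the arm keeps its last pose, push and grip.
It fails at once if a wrong tab or key is pressed (value of joint any of square_tab, round_tab above 0.003 m or value of joint long_key above 0.037 rad or value of joint middle_key above 0.052 rad).
It fails at once if the bar tab is pushed in before the rocker is on (value of joint bar_tab above 0.004 m and value of joint rocker below 0.3 rad).
It fails at once if the short key is pressed before the rocker is on and the bar tab is home (value of joint short_key above 0.11 rad and (value of joint rocker below 0.3 rad or value of joint bar_tab below 0.005 m)).
It fails at once if the register block is shifted or lifted, or a loose part is disturbed, by more than 20 mm (distance of any of register, lamp_base, collar, amber_key_a, amber_key_b, sleeve, grille, rod_block from where it was at the start of the episode above 0.02 m).
It also fails if it takes over 48 s, if anything falls off the work surface, if the arm or the gripper's body presses on something with over 40 N, if the wrist force passes 120 N, or if a joint passes its speed limit or range.

## Working session

There is one attempt and no reset: what is moved stays moved. The work goes in short steps, Python scripts to look and compute and a tool call to move; the robot and the scene stay as the last step left them, time stands still between calls to the robot, and variables do not carry over. Pictures are saved under pics/ and viewed, at most 10 in all, crops included, and the job is handed in when it is done.

Besides the shell and the picture viewer there is one more tool, called after "Emit:" by a JSON object that holds its "name" and its "arguments", one argument or row to a line. servo_tool: Moves the arm, as the interface text tells. Its arguments: {"type":"object","properties":{"series":{"type":"array"},"claw":{"type":"number"},"newtons":{"type":"number"}},"required":["series"]}

```bash
mkdir -p pics
cat > h.py <<'E'
import numpy as np, cv2
from station import r, optics, ticket
def cam(n):
    c=optics.read_camera(n); R=cv2.Rodrigues(np.array(c['rvec'],float))[0]; return c,R,np.array(c['tvec'],float).ravel()
def ray(c,R,t,px,n):
    d=np.array([(px[0]-c['cx'])/c['fx'],(px[1]-c['cy'])/c['fy'],1.])
    if n=='wrist':
        q=d[:2];th=np.linalg.norm(q);d=np.r_[q/max(th,1e-9)*np.sin(th),np.cos(th)]
    return -R.T@t, R.T@d
def atz(c,R,t,px,z,n):
    o,d=ray(c,R,t,px,n); return o+d*(z-o[2])/d[2]
def save(c,f): cv2.imwrite('pics/'+f,c['frame'][...,::-1])
E
python3 - <<'E'
from h import *
Z=dict(rocker_press=.073,switchbox=0,bar_tab_top=.0665,register=0,short_key_press=.091,middle_key_press=.091,long_key_press=.091,chest=0)
ims=[]
for n in ['top','side']:
    c,R,t=cam(n); save(c,n+'0.png'); print(n,'cam',(-R.T@t).round(3))
    for q,z in Z.items():
        for d in optics.tip_of(q,n)[:3]: print(n,q,np.round(d['pixel']),round(d['p'],2),atz(c,R,t,d['pixel'],z,n).round(4))
print(r.get_obs()['orientation'])
E
```

```text
top cam [ 0.397 -0.041  1.084]
top rocker_press [214. 153.] 0.65 [0.5994 0.0693 0.073 ]
top rocker_press [134. 200.] 0.52 [0.4652 0.2974 0.073 ]
top switchbox [151. 198.] 0.77 [0.4749 0.2687 0.    ]
top bar_tab_top [170. 285.] 0.64 [0.2273 0.194  0.0665]
top bar_tab_top [381. 235.] 0.6 [ 0.361  -0.4003  0.0665]
top bar_tab_top [319. 225.] 0.49 [ 0.3919 -0.2266  0.0665]
top register [324. 206.] 0.85 [ 0.4464 -0.2565  0.    ]
top register [391. 243.] 0.83 [ 0.3357 -0.4529  0.    ]
top register [328. 278.] 0.66 [ 0.2329 -0.2612  0.    ]
top short_key_press [242. 144.] 0.5 [ 0.6193 -0.0093  0.091 ]
top middle_key_press [258. 161.] 0.79 [ 0.5724 -0.0559  0.091 ]
top middle_key_press [337. 132.] 0.22 [ 0.6539 -0.2791  0.091 ]
top long_key_press [214. 156.] 0.57 [0.5865 0.0691 0.091 ]
top long_key_press [228. 202.] 0.51 [0.4555 0.0296 0.091 ]
top long_key_press [207. 219.] 0.31 [0.4108 0.0887 0.091 ]
side cam [0.223 1.195 0.804]
side rocker_press [230. 272.] 0.57 [0.4622 0.3031 0.073 ]
side switchbox [225. 284.] 0.79 [ 0.4887  0.2652 -0.    ]
side switchbox [273. 192.] 0.54 [ 0.4488 -0.2567  0.    ]
side bar_tab_top [342. 175.] 0.58 [ 0.2138 -0.3139  0.0665]
side bar_tab_top [329. 260.] 0.55 [0.2271 0.1918 0.0665]
side bar_tab_top [305. 160.] 0.44 [ 0.3566 -0.4065  0.0665]
side register [308. 173.] 0.94 [ 0.3429 -0.4382  0.    ]
side register [306. 282.] 0.83 [0.2798 0.2152 0.    ]
side register [335. 197.] 0.71 [ 0.2315 -0.2704  0.    ]
side short_key_press [203. 198.] 0.53 [ 0.6286 -0.0053  0.091 ]
side middle_key_press [219. 196.] 0.49 [ 0.5831 -0.0292  0.091 ]
side long_key_press [205. 211.] 0.61 [0.599  0.0654 0.091 ]
side chest [208. 229.] 0.66 [0.6084 0.0218 0.    ]
[ 9.90574163e-01 -1.36977469e-01  1.83787681e-06 -7.17018998e-06]
```

View pics/top0.png

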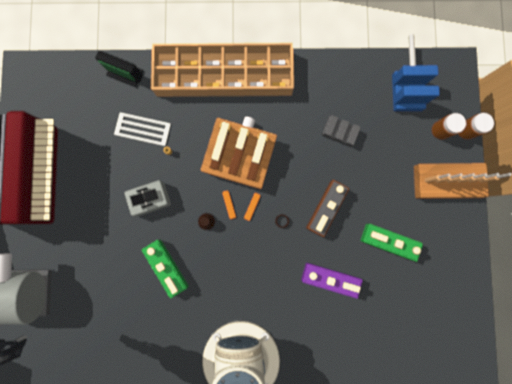

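View pics/side0.png

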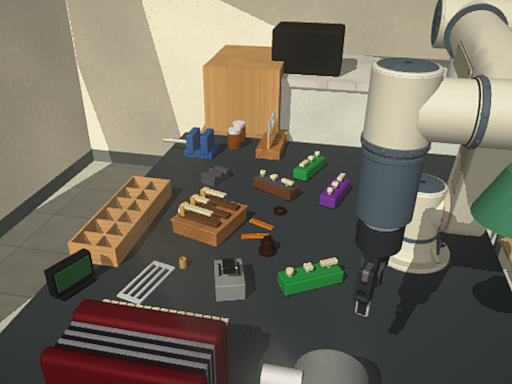

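The real register is the dark wood block at top pixel (327,208), with its bar at about (321,224). The green blocks (164,268) and (392,243) and the purple one (333,281) are look-alikes. The switch box is at (149,198) and the chest at (239,153). I'll confirm these in one enlarged crop.

Run:
```python
import cv2,numpy as np
a=cv2.imread('pics/top0.png');b=cv2.imread('pics/side0.png')
def cr(im,x,y,w,h,s): return cv2.resize(im[y:y+h,x:x+w],None,fx=s,fy=s,interpolation=cv2.INTER_CUBIC)
top=np.hstack([cr(a,198,112,84,80,4.76)[:380,:398],cr(b,165,180,84,80,4.76)[:380,:398]])
bot=np.hstack([cr(a,120,175,56,46,4.7)[:215,:263],cr(a,298,175,56,46,4.7)[:215,:263],cr(b,205,250,56,46,4.7)[:215,:263]])
bot=np.pad(bot,((0,0),(0,top.shape[1]-bot.shape[1]),(0,0)))
cv2.imwrite('pics/crop1.png',np.vstack([top,bot]))
```

```text
(no output)
```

View pics/crop1.png

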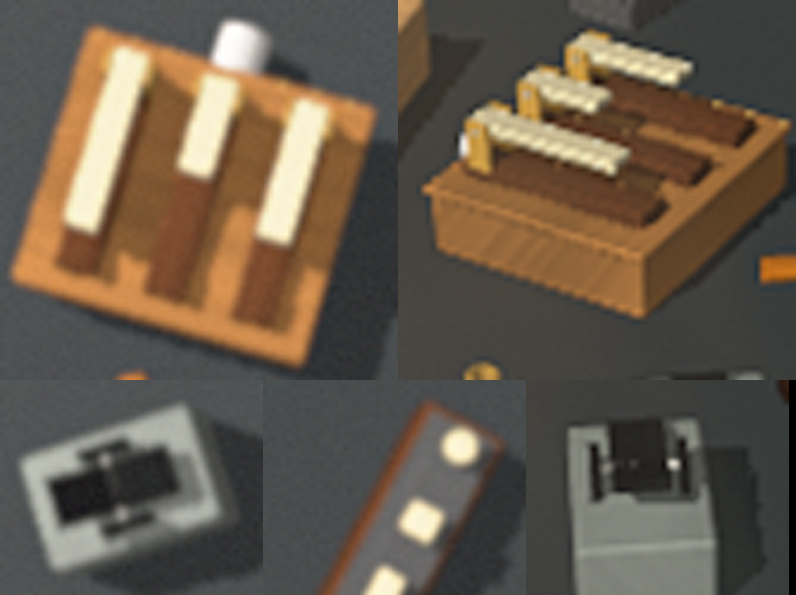

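Crop: the short key is the centre one of the three. Its front edge is at top pixel (238.5,149), its rear at (244,128), and its neighbours lie about 56 mm to either side. The dark wood register has the bar at its lower end. It isn't clear which rocker wing is raised, so I'll move closer with the gripper shut and use the wrist camera.

Emit:
{"name": "servo_tool", "arguments": {
  "series": [30,-22,0,0,0,0,60,-44,0,0,0,0,90,-66,0,0,0,0,120,-88,0,0,0,0,150,-110,0,0,0,0,180,-132,0,0,0,0,210,-154,0,0,0,0,240,-176,0,0,0,0,260,-190,0,0,0,0,270,-198,0,0,0,0,270,-198,0,0,0,0,270,-198,0,0,0,0],
  "claw": 1,
  "newtons": 40
}}

```text
t: 1.9
eef_pos: [0.4196, 0.331, 0.2311]
orientation: [0.99, -0.138, -0.0, 0.0]
contact_force: [0.1, 0.4, 0.1]
grip_width: 0.0001
finger_force: 0.0
```

Run:
```python
from h import *
n='wrist'
c,R,t=cam(n); save(c,'w0.png'); print('cam',(-R.T@t).round(3), (R.T[:,2]).round(2))
for q,z in dict(rocker_press=.073,switchbox=0,short_key_press=.091,long_key_press=.091,middle_key_press=.091).items():
    for d in optics.tip_of(q,n)[:2]: print(q,np.round(d['pixel']),round(d['p'],2),atz(c,R,t,d['pixel'],z,n).round(4))
m=optics.cut_out('switchbox',n)[0]; ys,xs=np.where(m['mask']);print(xs.min(),xs.max(),ys.min(),ys.max())
x0,x1,y0,y1=xs.min()-10,xs.max()+10,ys.min()-10,ys.max()+10
im=c['frame'][max(y0,0):y1,max(x0,0):x1,::-1]; s=min(250/im.shape[0],280/im.shape[1])
im=cv2.resize(im,None,fx=s,fy=s,interpolation=cv2.INTER_CUBIC)
f=c['frame'][...,::-1].copy(); f=np.hstack([f,np.zeros((384,285,3),np.uint8)]); f[:im.shape[0],514:514+im.shape[1]]=im
cv2.imwrite('pics/w0c.png',f); print(x0,y0,s)
o=r.get_obs();print(o['eef_pos'],o['orientation'],o['contact_force'])
```

```text
cam [0.483 0.313 0.373] [-0.25  0.07 -0.96]
rocker_press [272. 123.] 0.79 [0.467  0.2968 0.073 ]
switchbox [283. 114.] 0.68 [0.4704 0.2766 0.    ]
middle_key_press [282. 113.] 0.62 [0.4748 0.2868 0.091 ]
231 345 60 165
221 50 2.0
[0.41870751 0.3318663  0.23137838] [ 9.90656915e-01 -1.36377674e-01  2.02508851e-05 -7.57172220e-05] [ 0.04179194 -0.18876919  0.19257322]
```

View pics/w0c.png

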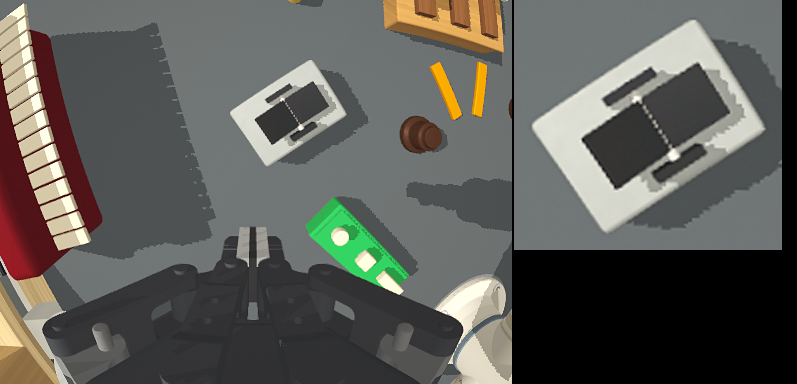

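```bash
cat > fit.py <<'E'
from h import *
from scipy.optimize import least_squares
def proj(c,R,t,P,n):
    q=(np.asarray(P)@R.T)+t
    if n=='wrist':
        r_=np.linalg.norm(q[:,:2],axis=1);th=np.arctan2(r_,q[:,2]);u=q[:,:2]/r_[:,None]*th[:,None]
    else: u=q[:,:2]/q[:,2:]
    return u*[c['fx'],c['fy']]+[c['cx'],c['cy']]
def W(p,L):
    c,s=np.cos(p[2]),np.sin(p[2]);L=np.asarray(L,float);return np.c_[p[0]+c*L[:,0]-s*L[:,1],p[1]+s*L[:,0]+c*L[:,1],L[:,2]]
E
python3 - <<'E'
from fit import *
c,R,t=cam('wrist')
f=lambda a:np.array([[221+(x-514)/2,50+y/2] for x,y in a])
box=f([(531,125),(697,18),(767,128),(605,234)])
wing=f([(583,140),(618,188),(697,65),(730,110)])  # left end (far,near), right end
cs,sn=np.cos(.4),np.sin(.4)
up=lambda s,y:[(s*cs-3*sn)/1e3,y/1e3,(60+s*sn+3*cs)/1e3]
lv=lambda s,y:[-s/1e3,y/1e3,.063]
for name,flip in (('+x=left',1),('+x=right',-1)):
    B=np.array([[a*.055,b*.0375,.05] for a,b in ((1,-1),(-1,-1),(-1,1),(1,1))])
    if flip<0: B=-B*[1,1,-1]
    Wg=[up(38,-16),up(38,16),lv(38,-16),lv(38,16)] if flip>0 else [lv(38,16),lv(38,-16),up(38,16),up(38,-16)]
    g=lambda p:(proj(c,R,t,W(p,B),'wrist')-box).ravel()
    h=lambda p:(proj(c,R,t,W(p,Wg),'wrist')-wing).ravel()
    best=min((least_squares(lambda p:np.r_[g(p),h(p)],[.475,.27,a]) for a in np.arange(0,6.3,1)),key=lambda s:s.cost)
    print(name,best.x.round(4),best.cost,h(best.x).reshape(-1,2).round(1).tolist(),'press',W(best.x,[up(26,0)]))
    sb=min((least_squares(g,[.475,.27,a]) for a in np.arange(0,6.3,1)),key=lambda s:s.cost)
    print('  boxonly',sb.x.round(4),sb.cost,h(sb.x).reshape(-1,2).round(1).tolist())
E
```

```text
+x=left [0.4713 0.2754 1.8958] 9.350778793930601 [[0.2, -1.8], [0.7, 0.8], [0.1, -1.7], [0.1, 1.4]] press [[0.46404079 0.29696149 0.07288806]]
  boxonly [0.4716 0.2749 1.8925] 4.190298844535851 [[0.5, -2.3], [0.9, 0.3], [0.6, -2.0], [0.4, 1.1]]
+x=right [0.4718 0.2741 5.0451] 17.27216112303547 [[-2.2, -0.3], [-2.3, 0.9], [0.5, -1.9], [1.4, 2.3]] press [[0.47919858 0.2525633  0.07288806]]
  boxonly [0.4716 0.2749 5.0341] 4.190298844536034 [[-3.0, -0.4], [-3.4, 1.0], [0.1, -1.4], [0.7, 3.1]]
```

The projection fit and the networks in all three cameras agree: the raised wing is the +y one, pressed at (0.4645, 0.297). Both hypotheses used the box corners, and the other wing fits clearly worse.

Emit:
{"name": "servo_tool", "arguments": {
  "series": [20,-15,-20,0,0,0,40,-30,-45,0,0,0,46,-35,-80,0,0,0,46,-35,-115,0,0,0,46,-35,-135,0,0,0,46,-35,-148,0,0,0,46,-35,-153,0,0,0,46,-35,-158,0,0,0,46,-35,-163,0,0,0,46,-35,-167,0,0,0,46,-35,-168,0,0,0,46,-35,-168,0,0,0]
}}

```text
t: 3.3
eef_pos: [0.4655, 0.2968, 0.0637]
orientation: [0.991, -0.137, 0.0, -0.0]
contact_force: [0.5, -0.1, -0.0]
grip_width: 0.0002
finger_force: 0.0
```

Emit:
{"name": "servo_tool", "arguments": {
  "series": [0,0,-1,0,0,0,0,0,-2,0,0,0,0,0,-2.5,0,0,0,0,0,-2.5,0,0,0]
}}

```text
t: 3.63
eef_pos: [0.4656, 0.2968, 0.0629]
orientation: [0.991, -0.137, 0.001, -0.001]
contact_force: [-4.2, -0.8, 12.4]
grip_width: 0.0003
finger_force: 5.9
```

Emit:
{"name": "servo_tool", "arguments": {
  "series": [0,0,20,0,0,0,0,0,60,0,0,0,0,0,100,0,0,0,-10,10,140,0,0,0,-30,25,168,0,0,0,-46,35,168,0,0,0,-46,35,168,0,0,0]
}}

```text
t: 4.22
eef_pos: [0.418, 0.3334, 0.2315]
orientation: [0.991, -0.136, 0.001, -0.003]
contact_force: [-0.4, 0.6, -1.1]
grip_width: 0.0001
finger_force: 0.0
```

Run:
```python
from h import *
c,R,t=cam('wrist'); cv2.imwrite('pics/w1.png',cv2.resize(c['frame'][50:175,221:355,::-1],None,fx=2.5,fy=2.5,interpolation=cv2.INTER_CUBIC))
for d in optics.tip_of('rocker_press','wrist')[:2]: print(d['pixel'],d['p'],atz(c,R,t,d['pixel'],.063,'wrist'))
print(r.get_obs()['eef_pos'])
```

```text
[271.4, 124.8] 0.66 [0.46413453 0.30095909 0.063     ]
[0.4187815  0.33146112 0.22899361]
```

View pics/w1.png

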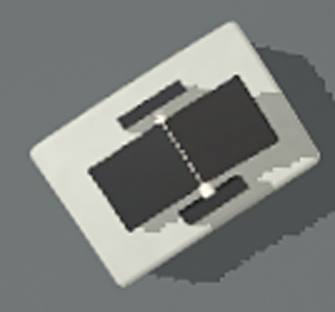

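The rocker has tipped over: both wing shades have changed, and the tip stopped at 63 mm with 12 N on it. Next is the register.

Emit:
{"name": "servo_tool", "arguments": {
  "series": [-3,-20,0,0,0,0,-8,-55,0,0,0,0,-14,-93,0,0,0,0,-20,-131,0,0,0,0,-26,-169,0,0,0,0,-32,-207,0,0,0,0,-37,-245,0,0,0,0,-43,-283,0,0,0,0,-49,-321,0,0,0,0,-54,-359,0,0,0,0,-60,-397,0,0,0,0,-66,-435,0,0,0,0]
}}

```text
t: 5.32
eef_pos: [0.352, -0.106, 0.2284]
orientation: [0.991, -0.137, -0.0, 0.0]
contact_force: [0.9, -0.2, 0.4]
grip_width: 0.0001
finger_force: 0.0
```

Emit:
{"name": "servo_tool", "arguments": {
  "series": [-5,-35,0,0,0,0,-10,-65,0,0,0,0,-13,-85,0,0,0,0,-13,-85,0,0,0,0,-13,-85,0,0,0,0]
}}

```text
t: 5.73
eef_pos: [0.3393, -0.1899, 0.228]
orientation: [0.99, -0.139, -0.001, 0.0]
contact_force: [0.2, 0.3, -0.7]
grip_width: -0.0002
finger_force: 0.0
```

Run:
```python
from h import *
n='wrist'
c,R,t=cam(n); save(c,'w2.png'); print('cam',(-R.T@t).round(3), (R.T[:,2]).round(2))
for q,z in dict(bar_tab_top=.0665,register=0,square_tab=.0665,round_tab=.0665,short_key_press=.091,long_key_press=.091,middle_key_press=.091).items():
    for d in optics.tip_of(q,n)[:3] if 'tab' not in q or 'top' in q else optics.cut_out(q,n)[:3]: print(q,np.round(d['pixel']),round(d['p'],2),atz(c,R,t,d['pixel'],z,n).round(4))
for z in (.0665,):
  for col in range(1):
    hsv=c['frame'].astype(int)
    m=((hsv.min(2)>150)&(hsv[...,0]-hsv[...,2]>15)).astype(np.uint8)
    k,l,st,ce=cv2.connectedComponentsWithStats(m)
    for i in range(1,k):
        if 60<st[i,4]<1500: print(st[i].tolist(),ce[i].round(1),atz(c,R,t,ce[i],z,n).round(4))
o=r.get_obs();print(o['eef_pos'],o['orientation'],o['joints'])
```

```text
cam [ 0.403 -0.208  0.37 ] [-0.26  0.07 -0.96]
bar_tab_top [424. 115.] 0.84 [ 0.3559 -0.3975  0.0665]
bar_tab_top [ 40. 312.] 0.7 [0.2224 0.2023 0.0665]
bar_tab_top [280. 112.] 0.69 [ 0.3954 -0.2354  0.0665]
register [283.  71.] 0.79 [ 0.4415 -0.2585  0.    ]
register [ 38. 272.] 0.65 [0.2682 0.2288 0.    ]
register [428. 122.] 0.56 [ 0.334  -0.4423  0.    ]
square_tab [327. 244.] 0.82 [ 0.2386 -0.2503  0.0665]
square_tab [459. 122.] 0.73 [ 0.3377 -0.4475  0.0665]
square_tab [282. 111.] 0.6 [ 0.3959 -0.2371  0.0665]
round_tab [297.  13.] 0.7 [ 0.4922 -0.2815  0.0665]
round_tab [486. 128.] 0.56 [ 0.3211 -0.4964  0.0665]
round_tab [  4. 263.] 0.47 [0.3187 0.2256 0.0665]
short_key_press [27.  4.] 0.75 [0.6219 0.0053 0.091 ]
middle_key_press [66. 11.] 0.78 [ 0.5794 -0.0497  0.091 ]
[0, 0, 8, 60, 300] [ 2.3 23.6] [0.6399 0.073  0.0665]
[26, 0, 12, 14, 131] [31.2  5.6] [0.6343 0.0166 0.0665]
[59, 0, 15, 23, 286] [66.  10.3] [ 0.5957 -0.0354  0.0665]
[293, 4, 19, 17, 256] [301.8  12. ] [ 0.4922 -0.2864  0.0665]
[280, 47, 23, 21, 360] [291.3  57.1] [ 0.447  -0.2616  0.0665]
[266, 89, 25, 46, 698] [278.2 111.8] [ 0.3959 -0.2333  0.0665]
[402, 105, 37, 20, 483] [420.2 114. ] [ 0.3579 -0.3917  0.0665]
[449, 114, 18, 19, 258] [457.7 123. ] [ 0.3372 -0.4458  0.0665]
[479, 124, 14, 15, 172] [485.6 130.4] [ 0.3188 -0.4942  0.0665]
[281, 237, 15, 18, 201] [287.7 245.9] [ 0.2504 -0.2062  0.0665]
[322, 236, 19, 18, 273] [330.6 245.6] [ 0.2357 -0.2543  0.0665]
[358, 237, 37, 15, 437] [375.3 244.5] [ 0.219  -0.3088  0.0665]
[12, 279, 10, 14, 72] [ 16.5 285.5] [0.2766 0.2222 0.0665]
[32, 299, 21, 20, 130] [ 41.5 308.9] [0.2286 0.1919 0.0665]
[439, 344, 73, 40, 235] [474.7 367.2] [-0.1622 -0.5215  0.0665]
[ 0.34040628 -0.18814427  0.22885139] [ 9.90666697e-01 -1.36306580e-01  1.06112714e-04 -5.94002521e-06] [-9.67014326e-02 -7.01446590e-02 -2.62617332e-01 -3.44092715e-06
 -1.37811112e+00  1.39403395e+00]
```

View pics/w2.png

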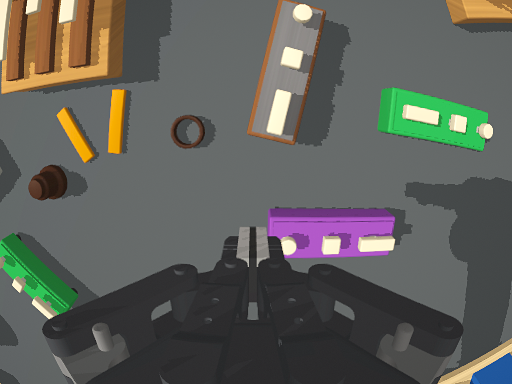

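The wrist view shows the dark wood register with its bar at (278,112), square at (291,57) and round at (302,12). On the plane z=66.5 mm they come out 58 and 52 mm apart, which matches the given sizes. The bar centre is at (0.395, -0.232).

Emit:
{"name": "servo_tool", "arguments": {
  "series": [25,-20,-20,0,0,0,50,-40,-40,0,0,0,55,-44,-75,0,0,0,55,-44,-110,0,0,0,55,-44,-140,0,0,0,55,-44,-155,0,0,0,55,-44,-160,0,0,0,55,-44,-164,0,0,0,55,-44,-167,0,0,0,55,-44,-169,0,0,0,55,-44,-170,0,0,0,55,-44,-170,0,0,0]
}}

```text
t: 7.13
eef_pos: [0.3959, -0.2328, 0.0596]
orientation: [0.991, -0.137, 0.001, 0.0]
contact_force: [-1.4, 1.0, 1.7]
grip_width: 0.0004
finger_force: 0.9
```

Emit:
{"name": "servo_tool", "arguments": {
  "series": [0,0,-1,0,0,0,0,0,-1.5,0,0,0,0,0,-1.5,0,0,0]
}}

```text
t: 7.38
eef_pos: [0.396, -0.2329, 0.0594]
orientation: [0.991, -0.137, 0.001, 0.0]
contact_force: [-5.7, 4.3, 15.4]
grip_width: 0.0001
finger_force: 7.8
```

Emit:
{"name": "servo_tool", "arguments": {
  "series": [0,0,15,0,0,0,0,0,50,0,0,0,0,0,88,0,0,0,0,0,126,0,0,0,10,15,158,0,0,0,30,45,172,0,0,0,50,75,172,0,0,0,70,105,172,0,0,0,90,135,172,0,0,0,110,165,172,0,0,0,130,192,172,0,0,0,150,215,172,0,0,0]
}}

```text
t: 8.38
eef_pos: [0.5464, -0.0154, 0.2299]
orientation: [0.991, -0.136, 0.001, -0.0]
contact_force: [-0.1, -1.2, 0.8]
grip_width: 0.0001
finger_force: 0.0
```

Emit:
{"name": "servo_tool", "arguments": {
  "series": [0,0,0,0,0,0,0,0,0,0,0,0,0,0,0,0,0,0]
}}

```text
t: 8.63
eef_pos: [0.5453, -0.0177, 0.2294]
orientation: [0.991, -0.137, 0.0, -0.0]
contact_force: [0.0, -0.8, 0.8]
grip_width: 0.0001
finger_force: 0.0
```

Run:
```python
from h import *
n='wrist'
c,R,t=cam(n); save(c,'w3.png'); print('cam',(-R.T@t).round(3), (R.T[:,2]).round(2))
for q,z in dict(short_key_press=.091,long_key_press=.091,middle_key_press=.091,bar_tab_top=.0595).items():
    for d in optics.tip_of(q,n)[:2]: print(q,np.round(d['pixel']),round(d['p'],2),atz(c,R,t,d['pixel'],z,n).round(4))
a=c['frame'].astype(int); m=((a.min(2)>140)&(a[...,0]-a[...,2]>15)).astype(np.uint8)
cs,_=cv2.findContours(m,cv2.RETR_EXTERNAL,cv2.CHAIN_APPROX_NONE)
for k in cs:
    if 200<cv2.contourArea(k)<6000:
        P=np.array([atz(c,R,t,p[0],.091,n)[:2] for p in k])*1e3
        if P[:,0].min()<450: continue
        b=cv2.minAreaRect(P.astype(np.float32)); print(cv2.boundingRect(k),np.round(b[0],1),np.round(b[1],1),round(b[2],1),cv2.boxPoints(b).round(1).tolist())
o=r.get_obs();print(o['eef_pos'],o['orientation'],o['joints'].round(2) if hasattr(o['joints'],'round') else o['joints'])
```

```text
cam [ 0.609 -0.036  0.371] [-0.25  0.07 -0.96]
short_key_press [211. 112.] 0.85 [0.6199 0.0015 0.091 ]
short_key_press [287. 233.] 0.5 [ 0.4828 -0.0368  0.091 ]
long_key_press [157. 159.] 0.92 [0.5922 0.0664 0.091 ]
long_key_press [429. 193.] 0.65 [ 0.4806 -0.2037  0.091 ]
middle_key_press [227. 128.] 0.71 [ 0.6015 -0.009   0.091 ]
middle_key_press [272. 138.] 0.59 [ 0.5803 -0.0462  0.091 ]
bar_tab_top [441. 240.] 0.73 [ 0.3941 -0.2375  0.0595]
bar_tab_top [ 57. 287.] 0.6 [0.4641 0.308  0.0595]
(149, 63, 21, 112) [629.8  53.4] [ 19.5 108.9] 73.5 [[574.7999877929688, 59.5], [679.2000122070312, 28.600000381469727], [684.7000122070312, 47.29999923706055], [580.2999877929688, 78.19999694824219]]
(263, 62, 23, 89) [609.2 -56.8] [20.1 83.9] 73.5 [[566.0999755859375, -54.599998474121094], [646.5999755859375, -78.4000015258789], [652.2999877929688, -59.099998474121094], [571.7999877929688, -35.29999923706055]]
(205, 61, 23, 63) [637.1  -8.2] [20.7 59.2] 73.9 [[605.7000122070312, -9.899999618530273], [662.5999755859375, -26.299999237060547], [668.4000244140625, -6.400000095367432], [611.5, 10.0]]
[ 0.54491094 -0.01835169  0.22972751] [ 9.90504734e-01 -1.37478089e-01  3.60428730e-04 -1.29378354e-04] [ 0.25  0.25  0.09  0.   -1.42  1.04]
```

View pics/w3.png

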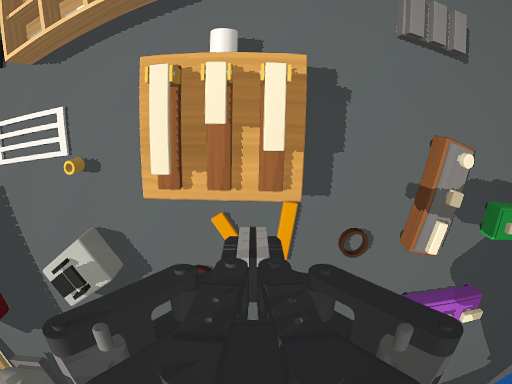

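The wrist view shows the keys' outlines, which measure 109, 84 and 59 mm long, so the centre one at (216,93) is the short key. Its width is 20.7 mm. The front edge is at (0.6086, 0.000) and the front-to-rear direction is (0.961, -0.277), nearly parallel to tool x. I'll press about 10 mm behind the front edge, at (0.618, -0.0025).

Emit:
{"name": "servo_tool", "arguments": {
  "series": [30,6,-15,0,0,0,60,13,-35,0,0,0,73,16,-65,0,0,0,73,16,-95,0,0,0,73,16,-120,0,0,0,73,16,-133,0,0,0,73,16,-137,0,0,0,73,16,-140,0,0,0,73,16,-142,0,0,0,73,16,-144,0,0,0,73,16,-145,0,0,0,73,16,-145,0,0,0]
}}

```text
t: 9.88
eef_pos: [0.6187, -0.0019, 0.0853]
orientation: [0.991, -0.137, 0.001, -0.0]
contact_force: [-0.9, -0.9, 2.3]
grip_width: -0.0
finger_force: 1.4
```

Emit:
{"name": "servo_tool", "arguments": {
  "series": [0,0,-1,0,0,0,0,0,-1.5,0,0,0,0,0,-2,0,0,0,0,0,-2,0,0,0]
}}

```text
t: 10.22
eef_pos: [0.6188, -0.0019, 0.0835]
orientation: [0.991, -0.137, 0.001, 0.0]
contact_force: [-1.8, -1.9, 7.1]
grip_width: -0.0001
finger_force: 3.4
```

Emit:
{"name": "servo_tool", "arguments": {
  "series": [0,0,-0.5,0,0,0,0,0,-1,0,0,0,0,0,-1,0,0,0,0,0,-1,0,0,0]
}}

```text
t: 10.55
eef_pos: [0.6189, -0.0019, 0.0833]
orientation: [0.991, -0.137, 0.001, 0.0]
contact_force: [-4.0, -2.2, 11.3]
grip_width: 0.0002
finger_force: 5.5
```

Run:
```python
from h import *
out=[]
for n in('side','wrist','top'):
    c,R,t=cam(n); f=c['frame'][...,::-1]
    if n!='wrist':
        for q,z in(('bar_tab_top',.0595),('register',0),('rocker_press',.063)): print(n,q,[(np.round(d['pixel']).tolist(),round(d['p'],2)) for d in optics.tip_of(q,n)[:3]])
    f={'side':f[130:322,160:400],'wrist':f[20:260,120:420],'top':f[90:290,120:370]}[n]
    out.append(cv2.resize(f,(395,296),interpolation=cv2.INTER_CUBIC))
out.append(np.zeros_like(out[0]))
cv2.imwrite('pics/end.png',np.vstack([np.hstack(out[:2]),np.hstack(out[2:])]))
o=r.get_obs();print(o['t'],o['eef_pos'],o['contact_force'])
```

```text
side bar_tab_top [([272.0, 189.0], 0.63), ([327.0, 259.0], 0.57), ([286.0, 182.0], 0.52)]
side register [([333.0, 198.0], 0.96), ([308.0, 172.0], 0.79), ([205.0, 215.0], 0.73)]
side rocker_press [([229.0, 278.0], 0.67), ([285.0, 181.0], 0.67)]
top bar_tab_top [([352.0, 287.0], 0.68), ([319.0, 223.0], 0.57), ([378.0, 237.0], 0.41)]
top register [([328.0, 280.0], 0.86), ([390.0, 243.0], 0.84), ([323.0, 207.0], 0.74)]
top rocker_press []
11.0 [ 0.61884739 -0.00193039  0.0832445 ] [-4.20710935 -1.40213852  9.89763276]
```

View pics/end.png

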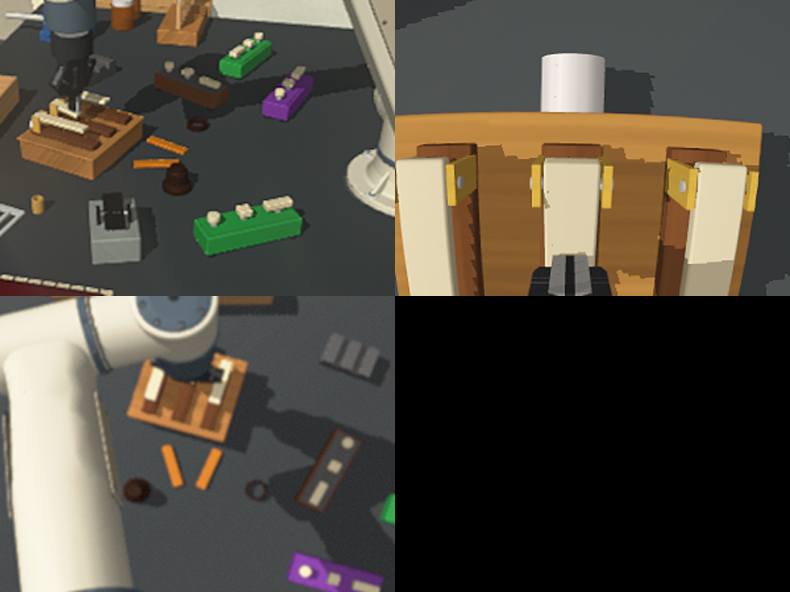

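The final views show the fingers on the centre (short) key, the rocker tipped, the bar lower than the other tabs, and the register and loose parts where they were. The last 1 mm commanded raised the force by 4 N with only 0.2 mm of travel, so the key is on its stop.

```bash
python3 -c "
from station import ticket
print(ticket.sign_off())"
```

```text
the job is handed in; nothing more can be done
None
```

I tipped the rocker fully over, pushed the bar tab home and handed the job in with the short key held on its stop at about 10 N; the hand-in gave no verdict.

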